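# Pin the swing arm of a linkage test stand

## Task

Swing the yellow arm of the test stand by its red handle until its end lies over the hole in the blue lower plate, then take the brass-headed clevis pin from the wooden block and thread it down through the arm's knuckle and the plate's hole, feeling for the exact spot where the two holes line up, until its flange sits fully home on the knuckle, and let go. Never force the pin (keep it under about 30 N against the stand), and leave the oil can, the bearing and the screwdriver where they are.

Things in the scene. Friction and masses are not known exactly. Their poses are not given: they have to be found in the camera images.
- stand: The grey steel base of the test stand, fixed, 110 x 370 x 12 mm, carrying everything of the stand: pivot post, black starter motor (75 mm wide, 127 mm high), blue lower plate and yellow arm. Origin on the bench 60 mm off the base's centre; the base runs from -125 to +245 mm along its y axis; x is across it. The pivot post stands at y = +95 mm, the motor at y = +185 mm.
- pivot (a point): Axis of the upright pivot of the yellow arm, at the height of the arm's top face (78 mm above the bench). Axes as the stand's. The post and nut rise to 106 mm.
- link (a joint): Angle of the yellow arm about the pivot (rad), stiff: it stays where it is left and takes about 2.5 N at the handle to move. 0: the arm points along the stand's -y axis; positive: swung (clockwise seen from above) to the stand's -x side. Its hole meets the blue plate's hole at some fixed angle between -0.09 and +0.09, different on every stand and not measured: it must be felt for.
- plate (a point): Middle of the region where the blue lower plate's hole may lie, on the plate's top face, 62 mm above the bench (4 mm below the knuckle's underside). The plate is rigid, 12 mm thick, about 100 mm wide along the swing, its 14 mm through hole in its middle and 160 mm from the pivot axis; the plate, with the hole, stands up to 14.5 mm off this point along the swing. Below it is free space down to the base at 12 mm.
- link_eye (a point): Centre of the hole in the round aluminium knuckle at the arm's free end, on its top face (78 mm above the bench); knuckle 36 mm across, 12 mm thick, through hole 14 mm, 160 mm from the pivot axis.
- handle (a point): The upright red handle on the arm, a cylinder 18 mm across standing 46 mm above the arm's top face (78 to 124 mm above the bench), 105 mm from the pivot axis; this point is on its axis, 101 mm above the bench.
- rack: Fixed wooden block, 70 x 70 x 50 mm high, with a 16 mm hole in which the pin stands. Origin under its centre.
- pin: The clevis pin, upright, 78 mm long, 90 g. Origin at the tip of its nose, z up along it. Steel shank 12 mm across and 40 mm long whose nose narrows to 8 mm over its last 4 mm; above it a brass flange 26 mm across and 4 mm thick, and a round brass head 20 mm across and 34 mm high.
- pin_head (a point): Centre of the pin's brass head, 61 mm above the nose tip, 17 mm above the flange's top and 17 mm below the head's top.
- pin_seat (a point): Centre of the underside of the pin's flange, 40 mm above the nose tip; it rests on the knuckle's top face when the pin is fully home.
- oil_can: Bystander: blue and white oil can, 66 mm across, 110 mm high, standing. Origin under its centre.
- bearing: Bystander: steel bearing ring, 52 mm across, 16 mm high, lying flat. Origin under its centre.
- driver: Bystander: red-handled screwdriver, 190 mm long, lying flat along its x axis, handle towards -x; origin under its middle.

How it is judged:
On the way:
1. the yellow arm has been swung over the blue plate's hole region (within 0.2 rad of its middle) (value of joint link between -0.2 and 0.2 rad), for 0.2 s.
At the end, for the whole second after the job is handed in: The pin stands upright (within 0.12 rad) through the arm's knuckle and the blue plate, arm within 0.13 rad of the middle, its flange within 3 mm of the knuckle's top face and 4 mm of the hole's axis, at rest (z of pin_seat in the frame of link_eye between -0.003 and 0.003 m and horizontal distance between pin_seat and link_eye below 0.004 m and angle between pin's own z axis and vertical below 0.12 rad and value of joint link between -0.13 and 0.13 rad and linear speed of pin below 0.02 m/s); the robot touches nothing.
It fails at once if the pin is pressed against the stand with more than 30 N (contact force between pin and stand above 30 N).
It fails at once if the oil can is moved more than 25 mm (distance of oil_can from where it was at the start of the episode above 0.025 m).
It fails at once if the bearing is moved more than 25 mm (distance of bearing from where it was at the start of the episode above 0.025 m).
It fails at once if the screwdriver is moved more than 25 mm (distance of driver from where it was at the start of the episode above 0.025 m).
It also fails if it takes over 72 s, if anything falls off the work surface, if the arm or the gripper's body presses on something with over 40 N, if the wrist force passes 120 N, or if a joint passes its speed limit or range.

## Robot

A 6-joint arm with a two-finger parallel gripper is mounted at the origin on the work surface. World frame = base frame: x ahead of the robot, y to its left, z up, the work surface at z = 0. Lengths are in m, angles in rad, forces in N, time in s.
With the tool pointing down it reaches from about 0.35 to 0.725 m from the base axis. Payload 6 kg.
Tool frame: the origin (TCP) lies at the very end of the fingers, on their centre line; the grasp point (between the pads) lies 19 mm behind it; z points along the fingers, y is the line along which they close (so a half turn about z gives the same grasp; the last joint's range is limited). The gripper opens to 85 mm and grips with 20 to 120 N. Pads are 22 mm wide; open, the fingers measure 114 mm over their backs; the gripper's body (76 mm by 85 mm) begins 54 mm behind the grasp point. The pads swing forward as they close: fully open they stand 13 mm farther back than shut.
Start: joints at [1.679, 0.04, 0.085, 0, -1.615, -0.334], TCP at [0.134, 0.585, 0.231] pointing down, gripper open.
Joint ranges: [-2.56, 2.56], [-1.29, 2.01], [-1.08, 1.49], [-3.29, 1.98], [-2.81, -0.18], [-2.99, 2.99]. Speed limits (rad/s): [2.57, 2.57, 3.01, 3.14, 3.14, 3.14].

## Interface

Orientations are given as a 3x3 rotation matrix whose columns are the frame's x, y, z axes.
In Python, from bench import readout, capture, hand_in gives the robot as it stands. The module is installed in compiled form; this text tells all that it offers.
- The arm moves only by the tool apply_moves, never from a script. Its argument "rows" is a list of rows, each an object of numbers: "dx", "dy", "dz": the shift along the tool's x, y, z as a fraction of full scale; "yaw": the turn about the tool's z as a fraction of full scale; "hand": the opening, from 0 (shut) to 1 (fully open). A call has 1 to 8 rows; each row shifts and turns the commanded pose from where the row before left it, along the tool's axes as they then stand; what a row does not reach is not made up. Full scale, the value 1, is 50 cm for a shift and 90 degrees for a turn. A row lasts 1/10 s, in which the tool goes at most 50 mm and 8.59 degrees, less where a joint would pass 70% of its speed; a pose out of reach is approached as far as the arm can. A call with a number of a shift or a turn outside -1 to 1 is refused whole. A call with a gripper value outside its range is refused whole. The fingers move at their own pace and stop on an object; "squeeze" is the grip in N (left out, the last holds). Time passes only in rows, so rows that do not move let the fingers close. It gives the time, the measured TCP pose, the force, the opening and the grip force at its end, in the units of the state.
- readout.get_obs(): the state, without advancing time (a new reading comes with each control period).
- capture(name): name is "scene" or "top" or "wrist"; returns a dict with "img" (420x560x3 uint8, red, green, blue), "fovy" (degrees; the focal length in pixels is half the picture's height over the tangent of half this angle, whatever the lens; pixels are square), "cx", "cy" (the principal point, pixels), "rvec" (rotation vector, rad) and "tvec" (3), from world to camera coordinates, as OpenCV has them. Camera axes: x right, y down, z forward; pixel columns grow to the right and rows downward; lengths in m; the calibration is good to about 2 mm. A picture is of the moment at which its call begins. There is no depth.
- hand_in(): hands the job in; it is judged then, once.
The state is a dict: "t": time; "q": joint angles; "joint_vel": joint speeds; "tau": joint torques, N m; "ee_pos": TCP position; "eef_rot": TCP orientation; "contact_force": force on the tool from outside, world axes, zero at the start; "wrist_torque": the same for the moment, N m; "gripper_width": finger opening in m; "finger_force": force on a finger pad.
Only numpy, scipy, OpenCV 4.12 (cv2) and the standard library are available. Lean on these libraries where they do the work, as an engineer would, in place of code of your own. Each camera call takes 0.05 s, during which the arm holds its last target. There are 200 camera calls.

## Working session

There is one attempt and no reset: what is moved stays moved. The work goes in short steps, Python scripts to look and compute and a tool call to move; the robot and the scene stay as the last step left them, time stands still between calls to the robot, and variables do not carry over. Pictures are saved under pics/ and viewed, at most 10 in all, crops included, and the job is handed in when it is done.

Besides the shell and the picture viewer there is one more tool, called after "Request:" by a JSON object that holds its "api" and its "payload", one argument or row to a line. apply_moves: Moves the arm, as the interface text tells. Its arguments: {"type":"object","properties":{"rows":{"type":"array"},"squeeze":{"type":"number"}},"required":["rows"]}

```bash
mkdir -p pics; cat > h.py <<'E'
import numpy as np, cv2
from bench import readout, capture, hand_in
def cam(c):
    R=cv2.Rodrigues(np.array(c['rvec'],float))[0]; t=np.array(c['tvec'],float).ravel()
    f=210/np.tan(np.radians(c['fovy'])/2); return R,t,f
def onplane(c,u,v,z):
    R,t,f=cam(c); d=R.T@np.array([(u-c['cx'])/f,(v-c['cy'])/f,1]); o=-R.T@t
    return o+d*(z-o[2])/d[2]
def proj(c,p):
    R,t,f=cam(c); q=R@np.array(p,float)+t; return q[0]/q[2]*f+c['cx'],q[1]/q[2]*f+c['cy']
E
python3 - <<'E'
from h import *
import pickle
d={n:capture(n) for n in('scene','top','wrist')}
pickle.dump(d,open('c0.pkl','wb'))
for n in d:
    cv2.imwrite(f'pics/{n}0.png',d[n]['img'][:,:,::-1]); R,t,f=cam(d[n]); print(n,d[n]['fovy'],-R.T@t,R[2])
o=readout.get_obs(); print(o['ee_pos'],o['eef_rot'],o['gripper_width'],o['contact_force'],o['t'])
E
```

```text
scene 44.15386117197282 [ 1.33733645 -0.01928979  0.81483177] [-0.72439837  0.01302162 -0.68925861]
top 54.52607370343751 [ 0.43102061 -0.01093683  1.13974526] [ 0.12527546 -0.02226268 -0.99187219]
wrist 62.08977692446245 [0.20496122 0.56760345 0.37343225] [-0.27848978  0.060796   -0.95851306]
[0.13420386 0.5845491  0.23051785] [[ 9.74622778e-01 -2.23853512e-01 -2.12257628e-04]
 [-2.23853595e-01 -9.74621879e-01 -1.32674223e-03]
 [ 9.01249796e-05  1.34058783e-03 -9.99999097e-01]] 0.08523830777650257 [-0.36019515 -0.06503982  0.96688664] 0.15
```

View pics/top0.png

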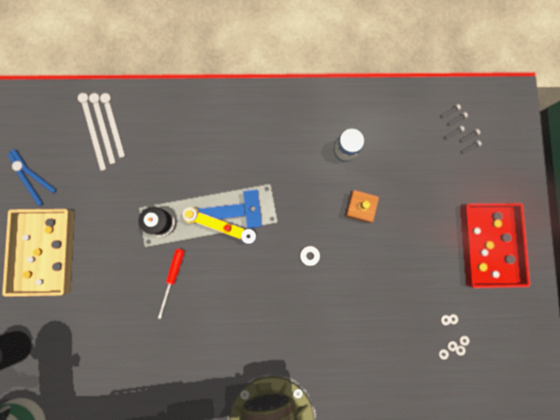

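View pics/scene0.png

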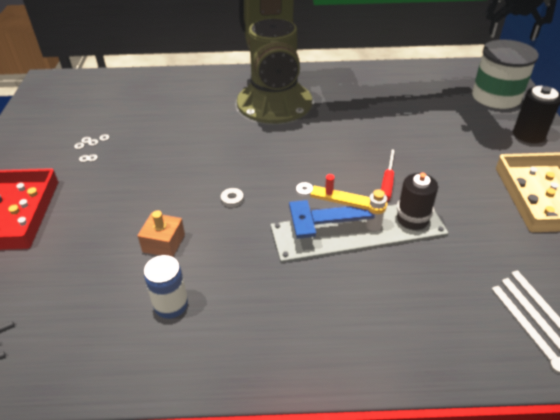

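The top view shows the pivot near (190,214), knuckle (249,236), blue plate (253,209), pin (366,205), can (350,140), bearing (310,256) and driver (172,280). The arm is swung to about +0.5 rad, towards the robot.

```bash
python3 - <<'E'
from h import *
import pickle
d=pickle.load(open('c0.pkl','rb'))
def blobs(c,lo,hi,roi,mn=15):
    h=cv2.cvtColor(c['img'],cv2.COLOR_RGB2HSV); m=cv2.inRange(h,lo,hi); k=np.zeros_like(m); x0,y0,x1,y1=roi;k[y0:y1,x0:x1]=m[y0:y1,x0:x1]
    n,l,s,ce=cv2.connectedComponentsWithStats(k); return [(ce[i].round(1),s[i].tolist()) for i in range(1,n) if s[i,4]>mn]
t,s=d['top'],d['scene']
print('T blue',blobs(t,(100,120,60),(125,255,255),(180,180,280,250)))
print('T yellow',blobs(t,(20,120,120),(35,255,255),(170,190,280,250)))
print('T white knuck',blobs(t,(0,0,190),(180,60,255),(235,225,262,248)))
print('T red',blobs(t,(0,150,100),(8,255,255),(190,200,260,250),5),blobs(t,(172,150,100),(180,255,255),(190,200,260,250),5))
print('T orange',blobs(t,(5,120,60),(17,255,255),(335,180,390,230)))
print('T brass',blobs(t,(18,100,100),(35,255,255),(335,180,390,230),5))
print('S brass',blobs(s,(18,100,100),(35,255,255),(135,200,190,260),5))
print('S red',blobs(s,(0,150,100),(8,255,255),(315,165,345,200),5),blobs(s,(172,150,100),(180,255,255),(315,165,345,200),5))
a=cv2.resize(t['img'][170:260,130:400],None,fx=2.9,fy=2.9,interpolation=cv2.INTER_CUBIC)
b=cv2.resize(s['img'][165:265,265:465],None,fx=2.9,fy=2.9,interpolation=cv2.INTER_CUBIC)
o=np.zeros((a.shape[0]+b.shape[0],a.shape[1],3),np.uint8);o[:a.shape[0]]=a;o[a.shape[0]:,:b.shape[1]]=b
cv2.imwrite('pics/crop.png',o[:,:,::-1]); print(o.shape)
E
```

```text
T blue [(array([239.3, 209.9]), [199, 190, 62, 38, 929])]
T yellow [(array([217.6, 224.9]), [187, 208, 57, 31, 498]), (array([188.7, 213.8]), [185, 211, 8, 7, 45])]
T white knuck [(array([248. , 235.9]), [241, 229, 15, 15, 148])]
T red [(array([227. , 227.7]), [225, 226, 5, 5, 22])] []
T orange [(array([361.6, 206.1]), [346, 190, 33, 32, 674])]
T brass [(array([364.2, 205.2]), [359, 200, 12, 11, 86])]
S brass [(array([156.4, 213.9]), [152, 211, 10, 7, 56]), (array([164.1, 224.8]), [163, 223, 3, 4, 8])]
S red [(array([329.3, 183.5]), [326, 175, 8, 20, 121])] []
(551, 783, 3)
```

View pics/crop.png

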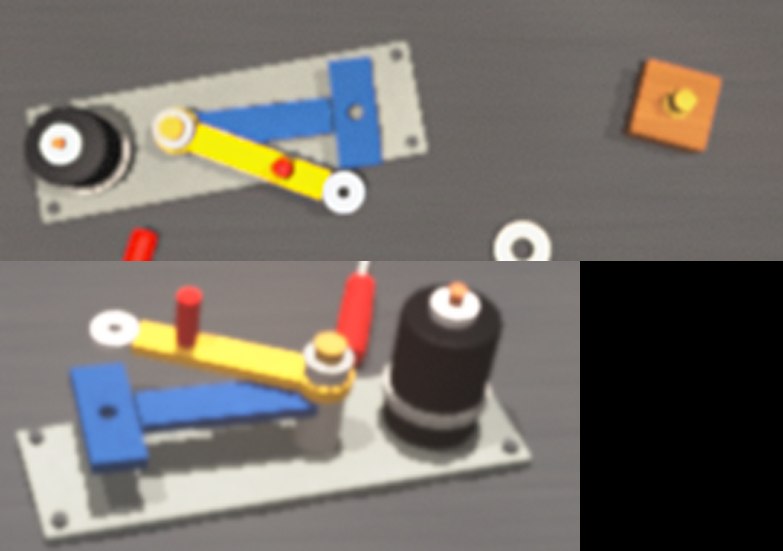

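The crop shows the plate's own hole: top view about (252.4, 208.6), scene view (301.9, 216.7). The knuckle hole is at top (248.2, 235.9).

```bash
python3 - <<'E'
from h import *
import pickle
d=pickle.load(open('c0.pkl','rb')); t,s=d['top'],d['scene']
hole=[onplane(t,252.4,208.6,.062),onplane(s,301.9,216.7,.062)]
kn=[onplane(t,248.2,235.9,.078),onplane(s,265+114/2.9,165+(328-261)/2.9,.078)]
nut=[onplane(t,130+172/2.9,170+128/2.9,.106),onplane(s,265+330/2.9,165+(344-261)/2.9,.106)]
hd=[onplane(t,227.1,227.5,.124),onplane(s,265+189/2.9,165+(294-261)/2.9,.124)]
ph=[onplane(t,130+685/2.9,170+100/2.9,.088),onplane(s,156.4,213.9,.088)]
rk=[onplane(t,361.6,206.1,.05)]
for n,x in dict(hole=hole,kn=kn,nut=nut,hd=hd,ph=ph,rk=rk,can=[onplane(t,352,139,.11)],bear=[onplane(t,310,256,.016)]).items(): print(n,np.round(x,4).tolist())
p=np.mean(nut,0)
for n,x in (('hole',hole),('kn',kn),('hd',hd)):
    v=np.mean(x,0)-p; print(n,np.hypot(v[0],v[1]),np.degrees(np.arctan2(v[1],v[0])))
# stand axis from base corner holes far end + near
c=[onplane(t,130+u/2.9,170+v/2.9,.012)[:2] for u,v in((396,54),(411,142),(53,207))]
print(np.round(c,4)); v=c[1]-c[2]; print('base',np.degrees(np.arctan2(v[1],v[0])),np.linalg.norm(v))
E
```

```text
hole [[0.5539, 0.0427, 0.062], [0.5557, 0.046, 0.062]]
kn [[0.4809, 0.0533, 0.078], [0.4828, 0.0558, 0.078]]
nut [[0.5368, 0.2005, 0.106], [0.5401, 0.2052, 0.106]]
hd [[0.5003, 0.1028, 0.124], [0.5013, 0.1077, 0.124]]
ph [[0.5579, -0.2555, 0.088], [0.5608, -0.2531, 0.088]]
rk [[0.5582, -0.2516, 0.05]]
can [[0.7278, -0.2203, 0.11]]
bear [[0.4264, -0.1117, 0.016]]
hole 0.15930004851028443 -84.09742583117865
kn 0.15873240136902594 -110.87675337186967
hd 0.1046030042073988 -111.08759760735907
[[ 0.6154  0.0053]
 [ 0.5299 -0.0081]
 [ 0.4729  0.3306]]
base -80.44543747519866 0.34352968199678713
```

Geometry agrees: hole radius 159 mm, knuckle 159 mm, handle 105 mm. The hole implies link ≈ +0.064 rad, which is in range. I'll go over the handle now.

Request:
{"api": "apply_moves", "payload": {
  "rows": [
    {"dx":0.0715,"dy":0.0593,"hand":1},
    {"dx":0.0715,"dy":0.0593,"hand":1},
    {"dx":0.0715,"dy":0.0593,"hand":1},
    {"dx":0.0715,"dy":0.0593,"hand":1},
    {"dx":0.0715,"dy":0.0593,"hand":1},
    {"dx":0.0715,"dy":0.0593,"hand":1},
    {"dx":0.0715,"dy":0.0593,"hand":1},
    {"dx":0.0715,"dy":0.0593,"hand":1}
  ]
}}

```text
schema error: expected keys dx, dy, dz, yaw, hand
```

Request:
{"api": "apply_moves", "payload": {
  "rows": [
    {"dx":0.0715,"dy":0.0593},
    {"dx":0.0715,"dy":0.0593},
    {"dx":0.0715,"dy":0.0593},
    {"dx":0.0715,"dy":0.0593},
    {"dx":0.0715,"dy":0.0593},
    {"yaw":0.095},
    {"yaw":0.095},
    {"yaw":0.095}
  ]
}}

```text
schema error: expected keys dx, dy, dz, yaw, hand
```

Request:
{"api": "apply_moves", "payload": {
  "rows": [
    {"yaw":0.095},
    {"yaw":0.095},
    {"yaw":0.095},
    {"yaw":0.095},
    {"yaw":0.095},
    {"yaw":0.001},
    {}
  ]
}}

```text
schema error: expected keys dx, dy, dz, yaw, hand
```

Request:
{"api": "apply_moves", "payload": {
  "rows": [
    {"dx":0.0715,"dy":0.0593,"dz":0,"yaw":0,"hand":1},
    {"dx":0.0715,"dy":0.0593,"dz":0,"yaw":0,"hand":1},
    {"dx":0.0715,"dy":0.0593,"dz":0,"yaw":0,"hand":1},
    {"dx":0.0715,"dy":0.0593,"dz":0,"yaw":0,"hand":1},
    {"dx":0.0715,"dy":0.0593,"dz":0,"yaw":0,"hand":1},
    {"dx":0.0715,"dy":0.0593,"dz":0,"yaw":0,"hand":1},
    {"dx":0.0715,"dy":0.0593,"dz":0,"yaw":0,"hand":1},
    {"dx":0.0715,"dy":0.0593,"dz":0,"yaw":0,"hand":1}
  ]
}}

```text
t: 0.95
ee_pos: [0.3605, 0.2879, 0.2313]
eef_rot: [[0.975, -0.223, 0.0], [-0.223, -0.975, 0.0], [-0.0, -0.0, -1.0]]
contact_force: [-0.1, 0.7, 0.9]
gripper_width: 0.0856
finger_force: 0.0
```

Request:
{"api": "apply_moves", "payload": {
  "rows": [
    {"dx":0.0715,"dy":0.0593,"dz":0,"yaw":0,"hand":1},
    {"dx":0.0715,"dy":0.0593,"dz":0,"yaw":0,"hand":1},
    {"dx":0.0715,"dy":0.0593,"dz":0,"yaw":0,"hand":1},
    {"dx":0.0715,"dy":0.0593,"dz":0,"yaw":0,"hand":1},
    {"dx":0.0715,"dy":0.0593,"dz":0,"yaw":0,"hand":1},
    {"dx":0,"dy":0,"dz":0,"yaw":0.095,"hand":1},
    {"dx":0,"dy":0,"dz":0,"yaw":0.095,"hand":1},
    {"dx":0,"dy":0,"dz":0,"yaw":0.095,"hand":1}
  ]
}}

```text
t: 1.75
ee_pos: [0.5011, 0.1044, 0.2308]
eef_rot: [[0.777, -0.63, -0.001], [-0.63, -0.777, -0.0], [-0.0, 0.001, -1.0]]
contact_force: [-0.2, -1.0, -0.6]
gripper_width: 0.0855
finger_force: 0.0
```

Request:
{"api": "apply_moves", "payload": {
  "rows": [
    {"dx":0,"dy":0,"dz":0,"yaw":0.095,"hand":1},
    {"dx":0,"dy":0,"dz":0,"yaw":0.095,"hand":1},
    {"dx":0,"dy":0,"dz":0,"yaw":0.095,"hand":1},
    {"dx":0,"dy":0,"dz":0,"yaw":0.095,"hand":1},
    {"dx":0,"dy":0,"dz":0,"yaw":0.095,"hand":1},
    {"dx":0,"dy":0,"dz":0,"yaw":0.095,"hand":1},
    {"dx":0,"dy":0,"dz":0,"yaw":0,"hand":1}
  ]
}}

```text
t: 2.45
ee_pos: [0.5008, 0.105, 0.231]
eef_rot: [[0.001, -1.0, -0.0], [-1.0, -0.001, -0.0], [0.0, 0.0, -1.0]]
contact_force: [0.5, -0.2, -0.3]
gripper_width: 0.0853
finger_force: 0.0
```

```bash
cat > st.py <<'E'
from h import *
o=readout.get_obs(); r=o['eef_rot']
print(round(o['t'],2),'pos',np.round(o['ee_pos'],4),'yaw_y',np.degrees(np.arctan2(r[1][1],r[0][1])).round(2),'F',np.round(o['contact_force'],1),'w',round(o['gripper_width'],4),'ff',o['finger_force'],'q',np.round(o['q'],2))
E
python3 st.py
```

```text
2.45 pos [0.5008 0.105  0.231 ] yaw_y -179.96 F [ 0.5 -0.2 -0.3] w 0.0853 ff 0.0 q [ 0.6  -0.2  -0.14 -0.   -1.63 -0.6 ]
```

Request:
{"api": "apply_moves", "payload": {
  "rows": [
    {"dx":0,"dy":0,"dz":0.094,"yaw":0,"hand":1},
    {"dx":0,"dy":0,"dz":0.094,"yaw":0,"hand":1},
    {"dx":0,"dy":0,"dz":0.094,"yaw":0,"hand":1},
    {"dx":0,"dy":0,"dz":0,"yaw":0,"hand":0.5},
    {"dx":0,"dy":0,"dz":0,"yaw":0,"hand":0},
    {"dx":0,"dy":0,"dz":0,"yaw":0,"hand":0},
    {"dx":0,"dy":0,"dz":0,"yaw":0,"hand":0},
    {"dx":0,"dy":0,"dz":0,"yaw":0,"hand":0}
  ],
  "squeeze": 30
}}

```text
t: 3.25
ee_pos: [0.502, 0.1055, 0.0928]
eef_rot: [[0.003, -1.0, 0.003], [-1.0, -0.003, 0.001], [-0.001, -0.003, -1.0]]
contact_force: [-1.6, 2.0, 5.1]
gripper_width: 0.017
finger_force: 29.2
```

```bash
python3 st.py
```

```text
3.25 pos [0.502  0.1055 0.0928] yaw_y -179.85 F [-1.6  2.   5.1] w 0.017 ff 29.219113290309906 q [ 0.6  -0.17 -0.37  0.   -1.37 -0.6 ]
```

Request:
{"api": "apply_moves", "payload": {
  "rows": [
    {"dx":0.004,"dy":-0.0118,"dz":0,"yaw":0,"hand":0},
    {"dx":0.0036,"dy":-0.012,"dz":0,"yaw":0,"hand":0},
    {"dx":0.0026,"dy":-0.012,"dz":0,"yaw":0,"hand":0},
    {"dx":0.002,"dy":-0.012,"dz":0,"yaw":0,"hand":0},
    {"dx":0.0014,"dy":-0.0122,"dz":0,"yaw":0,"hand":0},
    {"dx":0.0004,"dy":-0.0122,"dz":0,"yaw":0,"hand":0},
    {"dx":-0.0004,"dy":-0.0122,"dz":0,"yaw":0,"hand":0},
    {"dx":-0.0008,"dy":-0.0122,"dz":0,"yaw":0,"hand":0}
  ],
  "squeeze": 30
}}

```text
t: 4.05
ee_pos: [0.5496, 0.0972, 0.0926]
eef_rot: [[0.002, -1.0, 0.001], [-1.0, -0.002, -0.003], [0.003, -0.001, -1.0]]
contact_force: [-3.5, -9.5, 8.4]
gripper_width: 0.0171
finger_force: 29.6
```

Request:
{"api": "apply_moves", "payload": {
  "rows": [
    {"dx":0,"dy":0,"dz":0,"yaw":0,"hand":0},
    {"dx":0,"dy":0,"dz":0,"yaw":0,"hand":0}
  ]
}}

```text
t: 4.25
ee_pos: [0.5504, 0.0972, 0.0926]
eef_rot: [[0.002, -1.0, 0.002], [-1.0, -0.002, -0.002], [0.002, -0.002, -1.0]]
contact_force: [-0.5, -6.4, 4.6]
gripper_width: 0.0168
finger_force: 29.6
```

```bash
python3 st.py
```

```text
4.25 pos [0.5504 0.0972 0.0926] yaw_y -179.88 F [-0.5 -6.4  4.6] w 0.0168 ff 29.587964415550232 q [ 0.54 -0.04 -0.25  0.   -1.36 -0.53]
```

Request:
{"api": "apply_moves", "payload": {
  "rows": [
    {"dx":0,"dy":0,"dz":0,"yaw":0,"hand":0.7},
    {"dx":0,"dy":0,"dz":0,"yaw":0,"hand":0.7},
    {"dx":0,"dy":0,"dz":0,"yaw":0,"hand":0.7},
    {"dx":-0.005,"dy":0,"dz":-0.08,"yaw":0,"hand":0.7},
    {"dx":-0.02,"dy":0,"dz":-0.08,"yaw":0,"hand":0.7},
    {"dx":-0.015,"dy":0,"dz":-0.08,"yaw":0,"hand":0.7},
    {"dx":0,"dy":0,"dz":0,"yaw":0,"hand":0.7},
    {"dx":0,"dy":0,"dz":0,"yaw":0,"hand":0.7}
  ]
}}

```text
t: 5.05
ee_pos: [0.5495, 0.1194, 0.2112]
eef_rot: [[0.003, -1.0, 0.002], [-1.0, -0.003, 0.001], [-0.001, -0.002, -1.0]]
contact_force: [0.2, 0.3, -0.5]
gripper_width: 0.0599
finger_force: 0.0
```

```bash
python3 st.py; python3 - <<'E'
from h import *
import pickle
c=capture('wrist'); pickle.dump(c,open('w1.pkl','wb')); R,t,f=cam(c); print(-R.T@t,f)
for p in ((.5543,.0444,.078),(.5543,.0444,.062)): print(proj(c,p))
cv2.imwrite('pics/w1.png',c['img'][:,:,::-1])
E
```

```text
5.05 pos [0.5495 0.1194 0.2112] yaw_y -179.85 F [ 0.2  0.3 -0.5] w 0.0599 ff 0.0 q [ 0.57 -0.06 -0.05 -0.   -1.58 -0.57]
[0.54951759 0.04581505 0.35416001] 348.87926889334835
(np.float64(272.2409314414832), np.float64(102.85066436832278))
(np.float64(272.5867579322351), np.float64(102.95887297385714))
```

View pics/w1.png

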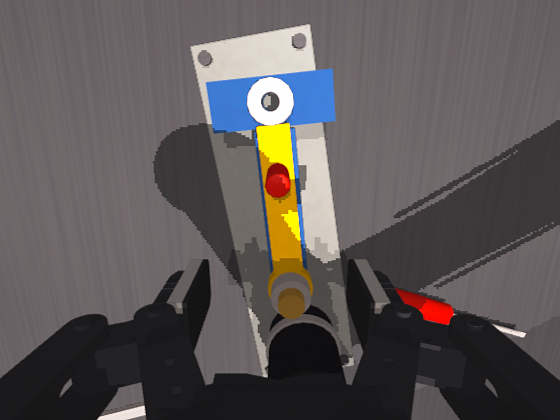

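The wrist view looks nearly straight down on the knuckle at (270,101), roughly centred on the blue plate. I'll measure the knuckle circle, the hole and the plate edges.

```bash
python3 - <<'E'
from h import *
import pickle
c=pickle.load(open('w1.pkl','rb')); im=c['img']; h=cv2.cvtColor(im,cv2.COLOR_RGB2HSV)
roi=np.zeros(h.shape[:2],np.uint8); roi[55:140,195:345]=255
b=cv2.inRange(h,(100,120,60),(125,255,255))&roi
w=cv2.inRange(h,(0,0,215),(180,40,255)); k=np.zeros_like(w); k[70:130,240:300]=255; w&=k
cs,_=cv2.findContours(w,cv2.RETR_EXTERNAL,cv2.CHAIN_APPROX_NONE); C=max(cs,key=cv2.contourArea); e=cv2.fitEllipse(C); print('knuckle',e)
n,l,s,ce=cv2.connectedComponentsWithStats(255-w[85:118,254:287]); print(s.tolist(),ce+[254,85])
kc=onplane(c,*e[0],.078); print('kn world',kc)
# plate end edges
cs,_=cv2.findContours(b,cv2.RETR_EXTERNAL,cv2.CHAIN_APPROX_NONE); P=np.vstack([x for x in cs if cv2.contourArea(x)>50]); q=cv2.boxPoints(cv2.minAreaRect(P)); print('plate',q.tolist())
print([np.round(onplane(c,*x,.062),4).tolist() for x in q])
a=im[60:140,195:345]; cv2.imwrite('pics/w1c.png',cv2.resize(a,None,fx=5.3,fy=5.3,interpolation=cv2.INTER_NEAREST)[:,:,::-1])
# hole contents
cy,cx=101,270
for v in range(90,114,2): print(v,[tuple(int(z) for z in im[v,u]) for u in range(260,282,3)])
E
```

```text
knuckle ((269.99798583984375, 100.75916290283203), (45.56428146362305, 47.044349670410156), 175.25015258789062)
[[0, 0, 33, 33, 791], [7, 7, 19, 20, 298]] [[270.02528445 100.89759798]
 [269.93288591 101.27181208]]
kn world [0.55599461 0.04289246 0.078     ]
plate [[205.70960998535156, 81.2410888671875], [331.89044189453125, 67.95889282226562], [337.40277099609375, 120.32601928710938], [211.221923828125, 133.60821533203125]]
[[0.607, 0.0282, 0.062], [0.508, 0.0181, 0.062], [0.5017, 0.0577, 0.062], [0.6047, 0.0687, 0.062]]
90 [(254, 254, 255), (254, 254, 255), (255, 255, 255), (255, 255, 255), (255, 255, 255), (255, 255, 255), (254, 254, 255), (254, 254, 255)]
92 [(254, 254, 255), (255, 255, 255), (231, 212, 207), (99, 93, 100), (143, 129, 129), (255, 255, 255), (255, 255, 255), (254, 254, 255)]
94 [(255, 255, 255), (236, 222, 217), (70, 85, 112), (75, 73, 74), (81, 79, 78), (97, 90, 88), (255, 255, 255), (254, 254, 255)]
96 [(255, 255, 255), (77, 84, 109), (190, 182, 173), (183, 176, 168), (78, 75, 73), (78, 77, 75), (240, 227, 225), (254, 254, 255)]
98 [(255, 255, 255), (85, 98, 128)
[... 325 characters left out ...]
), (73, 71, 69), (255, 255, 255)]
104 [(255, 255, 255), (95, 103, 123), (186, 179, 170), (198, 190, 182), (80, 77, 75), (82, 77, 76), (82, 76, 74), (255, 255, 255)]
106 [(255, 255, 255), (49, 74, 116), (195, 188, 178), (78, 75, 73), (81, 78, 76), (80, 77, 75), (197, 177, 175), (255, 255, 255)]
108 [(255, 255, 255), (226, 205, 202), (60, 73, 98), (81, 78, 75), (81, 78, 75), (73, 71, 68), (255, 255, 255), (254, 254, 255)]
110 [(254, 254, 255), (255, 255, 255), (171, 156, 163), (44, 72, 118), (64, 65, 73), (255, 249, 248), (255, 255, 255), (254, 254, 255)]
112 [(254, 254, 255), (254, 254, 255), (255, 255, 255), (255, 255, 255), (255, 255, 255), (255, 255, 255), (254, 254, 255), (254, 254, 255)]
```

View pics/w1c.png

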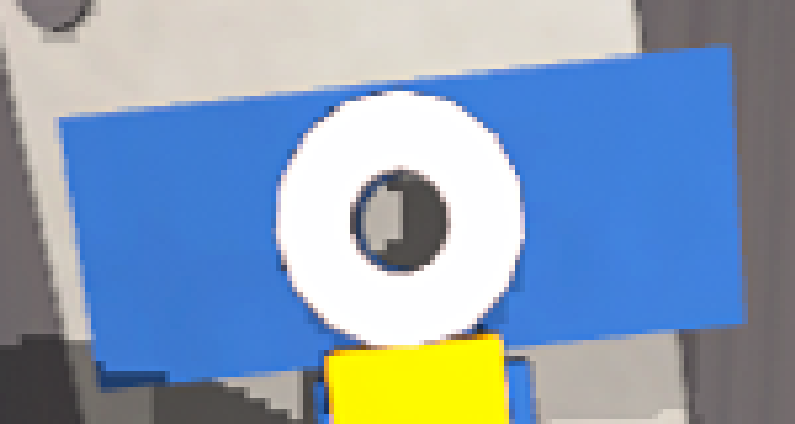

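Inside the knuckle hole only a ~1–2 px blue rim shows on the left, so the holes already line up to within about 1–1.5 mm. Next is the pin.

Request:
{"api": "apply_moves", "payload": {
  "rows": [
    {"dx":0.086,"dy":-0.003,"dz":0,"yaw":0,"hand":0.7},
    {"dx":0.086,"dy":-0.003,"dz":0,"yaw":0,"hand":0.7},
    {"dx":0.086,"dy":-0.003,"dz":0,"yaw":0,"hand":0.7},
    {"dx":0.086,"dy":-0.003,"dz":0,"yaw":0,"hand":0.7},
    {"dx":0.086,"dy":-0.003,"dz":0,"yaw":0,"hand":0.7},
    {"dx":0.086,"dy":-0.003,"dz":0,"yaw":0,"hand":0.7},
    {"dx":0.086,"dy":-0.003,"dz":0,"yaw":0,"hand":0.7},
    {"dx":0,"dy":0,"dz":0,"yaw":0,"hand":0.7}
  ]
}}

```text
t: 5.9
ee_pos: [0.559, -0.1865, 0.2079]
eef_rot: [[-0.003, -1.0, -0.004], [-1.0, 0.003, -0.0], [0.001, 0.004, -1.0]]
contact_force: [-0.6, 1.0, -0.1]
gripper_width: 0.06
finger_force: 0.0
```

```bash
python3 st.py; python3 - <<'E'
from h import *
c=capture('wrist'); im=c['img']; h=cv2.cvtColor(im,cv2.COLOR_RGB2HSV)
b=cv2.inRange(h,(19,100,60),(35,255,255)); u,v=proj(c,(.5594,-.2543,.08)); print(u,v)
k=np.zeros_like(b); k[max(0,int(v)-50):int(v)+50,int(u)-50:int(u)+50]=255; b&=k
cs,_=cv2.findContours(b,cv2.RETR_EXTERNAL,cv2.CHAIN_APPROX_NONE)
for C in cs:
  if cv2.contourArea(C)>30:
    e=cv2.minEnclosingCircle(C); print(cv2.contourArea(C),cv2.boundingRect(C),e,onplane(c,*e[0],.088))
x,y=int(u)-75,max(0,int(v)-55)
cv2.imwrite('pics/w2.png',cv2.resize(im[y:y+110,x:x+150],None,fx=5,fy=5,interpolation=cv2.INTER_NEAREST)[:,:,::-1]);print(x,y)
E
```

```text
5.9 pos [ 0.559  -0.1865  0.2079] yaw_y 179.81 F [-0.6  1.  -0.1] w 0.06 ff 0.0 q [ 0.02  0.01  0.02  0.   -1.58 -0.02]
276.48567390005473 113.28127552948945
736.0 (262, 94, 31, 33) ((275.89599609375, 110.42400360107422), 16.677465438842773) [ 0.55982028 -0.256465    0.088     ]
201 58
```

View pics/w2.png

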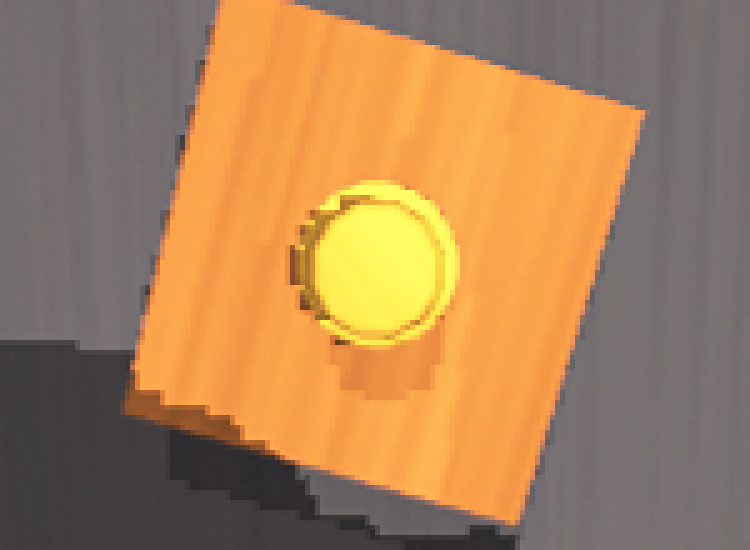

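Request:
{"api": "apply_moves", "payload": {
  "rows": [
    {"dx":0.065,"dy":0,"dz":0,"yaw":0,"hand":0.7},
    {"dx":0.065,"dy":0,"dz":0,"yaw":0,"hand":0.7},
    {"dx":0,"dy":0,"dz":0.07,"yaw":0,"hand":0.7},
    {"dx":0,"dy":0,"dz":0.07,"yaw":0,"hand":0.7},
    {"dx":0,"dy":0,"dz":0.07,"yaw":0,"hand":0.7},
    {"dx":0,"dy":0,"dz":0,"yaw":0,"hand":0.7},
    {"dx":0,"dy":0,"dz":0,"yaw":0,"hand":0.7},
    {"dx":0,"dy":0,"dz":0,"yaw":0,"hand":0.7}
  ]
}}

```text
t: 6.75
ee_pos: [0.5616, -0.2473, 0.108]
eef_rot: [[0.003, -1.0, 0.003], [-1.0, -0.003, -0.001], [0.001, -0.003, -1.0]]
contact_force: [-0.1, -0.2, 0.3]
gripper_width: 0.0596
finger_force: 0.0
```

```bash
python3 st.py
```

```text
6.75 pos [ 0.5616 -0.2473  0.108 ] yaw_y -179.84 F [-0.1 -0.2  0.3] w 0.0596 ff 0.0 q [-0.09  0.09 -0.08  0.   -1.39  0.09]
```

Request:
{"api": "apply_moves", "payload": {
  "rows": [
    {"dx":0.016,"dy":0.005,"dz":0,"yaw":0,"hand":0.7},
    {"dx":0,"dy":0,"dz":0.048,"yaw":0,"hand":0.7},
    {"dx":0,"dy":0,"dz":0.046,"yaw":0,"hand":0.7},
    {"dx":0,"dy":0,"dz":0,"yaw":0,"hand":0.7},
    {"dx":0,"dy":0,"dz":0,"yaw":0,"hand":0.7}
  ]
}}

```text
t: 7.25
ee_pos: [0.5583, -0.2559, 0.0597]
eef_rot: [[0.002, -1.0, 0.001], [-1.0, -0.002, -0.001], [0.001, -0.001, -1.0]]
contact_force: [-0.3, 0.0, 0.7]
gripper_width: 0.0596
finger_force: 0.0
```

```bash
python3 st.py
```

```text
7.25 pos [ 0.5583 -0.2559  0.0597] yaw_y -179.89 F [-0.3  0.   0.7] w 0.0596 ff 0.0 q [-0.1   0.12 -0.14  0.   -1.3   0.11]
```

Request:
{"api": "apply_moves", "payload": {
  "rows": [
    {"dx":0,"dy":0,"dz":0,"yaw":0,"hand":0},
    {"dx":0,"dy":0,"dz":0,"yaw":0,"hand":0},
    {"dx":0,"dy":0,"dz":0,"yaw":0,"hand":0},
    {"dx":0,"dy":0,"dz":0,"yaw":0,"hand":0},
    {"dx":0,"dy":0,"dz":0,"yaw":0,"hand":0},
    {"dx":0,"dy":0,"dz":0,"yaw":0,"hand":0}
  ],
  "squeeze": 50
}}

```text
t: 7.85
ee_pos: [0.5587, -0.2555, 0.0599]
eef_rot: [[0.002, -1.0, 0.002], [-1.0, -0.002, -0.001], [0.001, -0.002, -1.0]]
contact_force: [-0.1, 1.2, 5.9]
gripper_width: 0.0184
finger_force: 48.9
```

```bash
python3 st.py
```

```text
7.85 pos [ 0.5587 -0.2555  0.0599] yaw_y -179.87 F [-0.1  1.2  5.9] w 0.0184 ff 48.89731764793396 q [-0.1   0.12 -0.14  0.   -1.3   0.1 ]
```

Request:
{"api": "apply_moves", "payload": {
  "rows": [
    {"dx":0,"dy":0,"dz":-0.04,"yaw":0,"hand":0},
    {"dx":0,"dy":0,"dz":-0.08,"yaw":0,"hand":0},
    {"dx":0,"dy":0,"dz":-0.08,"yaw":0,"hand":0},
    {"dx":-0.04,"dy":0,"dz":-0.04,"yaw":0,"hand":0},
    {"dx":-0.08,"dy":0,"dz":0,"yaw":0,"hand":0},
    {"dx":-0.08,"dy":0,"dz":0,"yaw":0,"hand":0},
    {"dx":-0.08,"dy":0.003,"dz":0,"yaw":0,"hand":0},
    {"dx":-0.08,"dy":0.003,"dz":0,"yaw":0,"hand":0}
  ]
}}

```text
t: 8.65
ee_pos: [0.554, -0.0737, 0.1776]
eef_rot: [[0.002, -1.0, -0.001], [-1.0, -0.002, 0.0], [-0.0, 0.001, -1.0]]
contact_force: [0.4, -0.0, -0.7]
gripper_width: 0.0186
finger_force: 49.9
```

Request:
{"api": "apply_moves", "payload": {
  "rows": [
    {"dx":-0.08,"dy":0,"dz":0,"yaw":0,"hand":0},
    {"dx":-0.07,"dy":0,"dz":0,"yaw":0,"hand":0},
    {"dx":-0.05,"dy":0,"dz":0,"yaw":0,"hand":0},
    {"dx":-0.03,"dy":0,"dz":0,"yaw":0,"hand":0},
    {"dx":0,"dy":0,"dz":0,"yaw":0,"hand":0},
    {"dx":0,"dy":0,"dz":0,"yaw":0,"hand":0},
    {"dx":0,"dy":0,"dz":0,"yaw":0,"hand":0},
    {"dx":0,"dy":0,"dz":0,"yaw":0,"hand":0}
  ]
}}

```text
t: 9.45
ee_pos: [0.5544, 0.0388, 0.1782]
eef_rot: [[0.001, -1.0, -0.0], [-1.0, -0.001, -0.0], [0.0, 0.0, -1.0]]
contact_force: [0.1, -1.1, -1.0]
gripper_width: 0.0184
finger_force: 49.9
```

```bash
python3 st.py; python3 -c "
from h import *
c=capture('wrist'); a=c['img'][150:420,160:400]; b=capture('scene')['img'][150:260,250:400]
a=cv2.resize(a,(420,472)); b=cv2.resize(b,(375,275)); o=np.zeros((472,795,3),np.uint8); o[:,:420]=a; o[:275,420:]=b
cv2.imwrite('pics/g.png',o[:,:,::-1])"
```

```text
9.45 pos [0.5544 0.0388 0.1782] yaw_y -179.96 F [ 0.1 -1.1 -1. ] w 0.0184 ff 49.895015358924866 q [ 0.43 -0.08 -0.13  0.   -1.52 -0.43]
```

View pics/g.png

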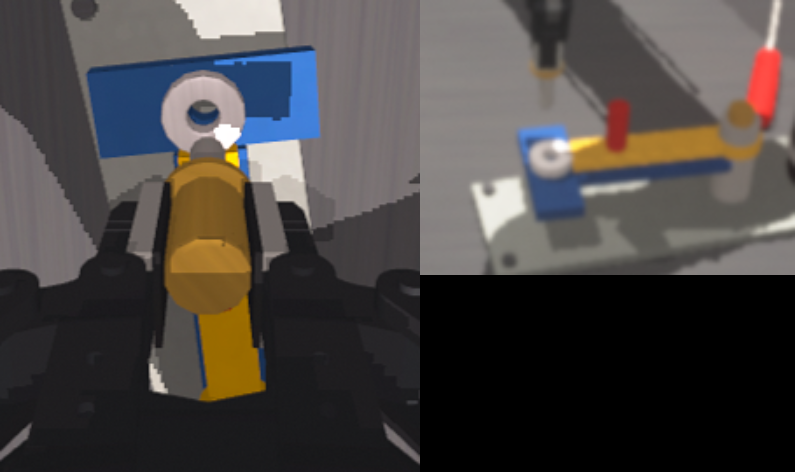

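The pin hangs upright in the grip, just short of the knuckle. I'll correct about 4 mm and go down to just above it.

Request:
{"api": "apply_moves", "payload": {
  "rows": [
    {"dx":-0.008,"dy":-0.002,"dz":0,"yaw":0,"hand":0},
    {"dx":0,"dy":0,"dz":0.045,"yaw":0,"hand":0},
    {"dx":0,"dy":0,"dz":0.036,"yaw":0,"hand":0},
    {"dx":0,"dy":0,"dz":0,"yaw":0,"hand":0},
    {"dx":0,"dy":0,"dz":0,"yaw":0,"hand":0},
    {"dx":0,"dy":0,"dz":0,"yaw":0,"hand":0}
  ]
}}

```text
t: 10.15
ee_pos: [0.5561, 0.0438, 0.1394]
eef_rot: [[0.002, -1.0, 0.002], [-1.0, -0.002, 0.0], [-0.0, -0.002, -1.0]]
contact_force: [-0.1, -0.5, -0.3]
gripper_width: 0.0186
finger_force: 49.9
```

```bash
python3 st.py; python3 -c "
from h import *
c=capture('wrist'); print(proj(c,(.556,.0429,.078))); a=c['img'][170:320,210:330]; b=capture('scene')['img'][170:250,270:370]
a=cv2.resize(a,None,fx=3.3,fy=3.3); b=cv2.resize(b,(390,312)); o=np.zeros((495,790,3),np.uint8); o[:,:396]=a[:495]; o[:312,400:]=b
cv2.imwrite('pics/g2.png',o[:,:,::-1])"
```

```text
10.15 pos [0.5561 0.0438 0.1394] yaw_y -179.88 F [-0.1 -0.5 -0.3] w 0.0186 ff 49.855756759643555 q [ 0.44 -0.07 -0.19  0.   -1.45 -0.44]
(np.float64(278.23810187121813), np.float64(227.19718410388114))
```

View pics/g2.png

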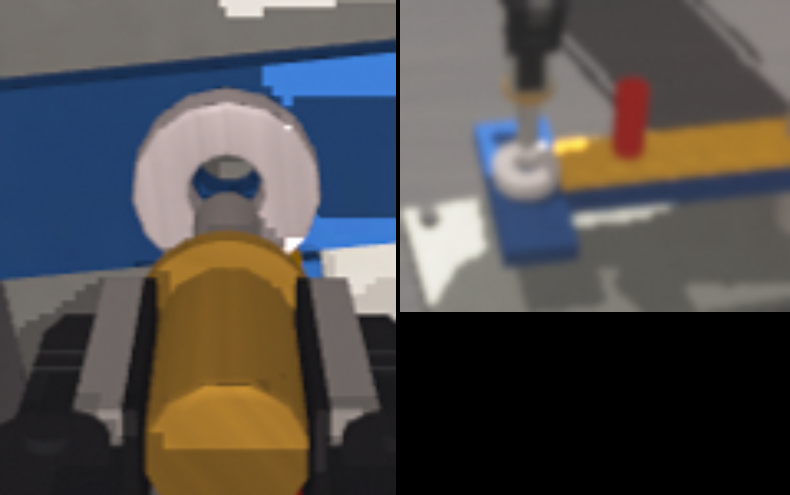

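The pin sits centred over the knuckle hole sideways (both near column 279 in the wrist view). I'll descend gently and watch the force.

Request:
{"api": "apply_moves", "payload": {
  "rows": [
    {"dx":0.001,"dy":0,"dz":0.01,"yaw":0,"hand":0},
    {"dx":0,"dy":0,"dz":0.008,"yaw":0,"hand":0},
    {"dx":0,"dy":0,"dz":0.004,"yaw":0,"hand":0},
    {"dx":0,"dy":0,"dz":0.004,"yaw":0,"hand":0},
    {"dx":0,"dy":0,"dz":0.004,"yaw":0,"hand":0},
    {"dx":0,"dy":0,"dz":0,"yaw":0,"hand":0}
  ]
}}

```text
t: 10.85
ee_pos: [0.5553, 0.0432, 0.1225]
eef_rot: [[0.002, -1.0, -0.0], [-1.0, -0.002, -0.0], [0.0, 0.0, -1.0]]
contact_force: [0.1, 0.3, -0.5]
gripper_width: 0.0184
finger_force: 49.9
```

Request:
{"api": "apply_moves", "payload": {
  "rows": [
    {"dx":0,"dy":0,"dz":0,"yaw":0,"hand":0}
  ]
}}

```text
t: 10.95
ee_pos: [0.5554, 0.0432, 0.1228]
eef_rot: [[0.002, -1.0, 0.0], [-1.0, -0.002, -0.0], [0.0, -0.0, -1.0]]
contact_force: [-0.1, 0.3, -1.0]
gripper_width: 0.0185
finger_force: 49.9
```

Nose is 5 mm inside the knuckle with no force. Continuing.

Request:
{"api": "apply_moves", "payload": {
  "rows": [
    {"dx":0,"dy":0,"dz":0.006,"yaw":0,"hand":0},
    {"dx":0,"dy":0,"dz":0.006,"yaw":0,"hand":0},
    {"dx":0,"dy":0,"dz":0.004,"yaw":0,"hand":0},
    {"dx":0,"dy":0,"dz":0,"yaw":0,"hand":0}
  ]
}}

```text
t: 11.35
ee_pos: [0.5553, 0.0432, 0.1144]
eef_rot: [[0.002, -1.0, -0.0], [-1.0, -0.002, -0.0], [0.0, 0.0, -1.0]]
contact_force: [0.7, -0.1, -0.6]
gripper_width: 0.0185
finger_force: 49.9
```

Request:
{"api": "apply_moves", "payload": {
  "rows": [
    {"dx":0,"dy":0,"dz":0.004,"yaw":0,"hand":0},
    {"dx":0,"dy":0,"dz":0.003,"yaw":0,"hand":0},
    {"dx":0,"dy":0,"dz":0,"yaw":0,"hand":0}
  ]
}}

```text
t: 11.65
ee_pos: [0.5553, 0.0432, 0.1111]
eef_rot: [[0.002, -1.0, -0.0], [-1.0, -0.002, -0.0], [0.0, 0.0, -1.0]]
contact_force: [0.1, 0.4, -1.6]
gripper_width: 0.0184
finger_force: 49.9
```

Nose at 0.061 with no resistance. Small steps through the plate.

Request:
{"api": "apply_moves", "payload": {
  "rows": [
    {"dx":0,"dy":0,"dz":0.003,"yaw":0,"hand":0},
    {"dx":0,"dy":0,"dz":0.003,"yaw":0,"hand":0},
    {"dx":0,"dy":0,"dz":0,"yaw":0,"hand":0}
  ]
}}

```text
t: 11.95
ee_pos: [0.5553, 0.0432, 0.1081]
eef_rot: [[0.002, -1.0, -0.0], [-1.0, -0.002, -0.0], [0.0, 0.0, -1.0]]
contact_force: [0.7, -0.5, -1.3]
gripper_width: 0.0183
finger_force: 49.9
```

Request:
{"api": "apply_moves", "payload": {
  "rows": [
    {"dx":0,"dy":0,"dz":0.003,"yaw":0,"hand":0},
    {"dx":0,"dy":0,"dz":0.003,"yaw":0,"hand":0},
    {"dx":0,"dy":0,"dz":0,"yaw":0,"hand":0}
  ]
}}

```text
t: 12.25
ee_pos: [0.5553, 0.0432, 0.105]
eef_rot: [[0.002, -1.0, -0.0], [-1.0, -0.002, -0.0], [0.0, 0.0, -1.0]]
contact_force: [0.4, -0.1, -1.3]
gripper_width: 0.0187
finger_force: 49.9
```

Full shank is in the plate's hole, still free.

Request:
{"api": "apply_moves", "payload": {
  "rows": [
    {"dx":0,"dy":0,"dz":0.006,"yaw":0,"hand":0},
    {"dx":0,"dy":0,"dz":0.006,"yaw":0,"hand":0},
    {"dx":0,"dy":0,"dz":0.006,"yaw":0,"hand":0},
    {"dx":0,"dy":0,"dz":0.006,"yaw":0,"hand":0},
    {"dx":0,"dy":0,"dz":0,"yaw":0,"hand":0}
  ]
}}

```text
t: 12.75
ee_pos: [0.5553, 0.0432, 0.0927]
eef_rot: [[0.002, -1.0, -0.0], [-1.0, -0.002, -0.0], [0.0, 0.0, -1.0]]
contact_force: [0.5, 1.2, -1.6]
gripper_width: 0.0187
finger_force: 49.9
```

Request:
{"api": "apply_moves", "payload": {
  "rows": [
    {"dx":0,"dy":0,"dz":0.002,"yaw":0,"hand":0},
    {"dx":0,"dy":0,"dz":0.002,"yaw":0,"hand":0},
    {"dx":0,"dy":0,"dz":0.002,"yaw":0,"hand":0},
    {"dx":0,"dy":0,"dz":0,"yaw":0,"hand":0}
  ]
}}

```text
t: 13.15
ee_pos: [0.5553, 0.0433, 0.0902]
eef_rot: [[0.002, -1.0, -0.0], [-1.0, -0.002, -0.0], [0.0, 0.0, -1.0]]
contact_force: [-0.0, -1.0, -1.7]
gripper_width: 0.0187
finger_force: 49.9
```

Request:
{"api": "apply_moves", "payload": {
  "rows": [
    {"dx":0,"dy":0,"dz":0.002,"yaw":0,"hand":0},
    {"dx":0,"dy":0,"dz":0,"yaw":0,"hand":0}
  ]
}}

```text
t: 13.35
ee_pos: [0.5553, 0.0432, 0.0892]
eef_rot: [[0.002, -1.0, -0.0], [-1.0, -0.002, -0.0], [0.0, 0.0, -1.0]]
contact_force: [-0.3, 0.1, -1.8]
gripper_width: 0.0184
finger_force: 49.9
```

Request:
{"api": "apply_moves", "payload": {
  "rows": [
    {"dx":0,"dy":0,"dz":0.001,"yaw":0,"hand":0},
    {"dx":0,"dy":0,"dz":0,"yaw":0,"hand":0}
  ]
}}

```text
t: 13.55
ee_pos: [0.5554, 0.0432, 0.0888]
eef_rot: [[0.002, -1.0, -0.0], [-1.0, -0.002, -0.0], [0.0, 0.0, -1.0]]
contact_force: [0.7, -0.4, -1.4]
gripper_width: 0.0181
finger_force: 49.9
```

Request:
{"api": "apply_moves", "payload": {
  "rows": [
    {"dx":0,"dy":0,"dz":0.001,"yaw":0,"hand":0},
    {"dx":0,"dy":0,"dz":0,"yaw":0,"hand":0}
  ]
}}

```text
t: 13.75
ee_pos: [0.5553, 0.0432, 0.0882]
eef_rot: [[0.002, -1.0, -0.0], [-1.0, -0.002, -0.0], [0.0, 0.0, -1.0]]
contact_force: [-0.5, 0.2, -1.4]
gripper_width: 0.0186
finger_force: 49.9
```

Request:
{"api": "apply_moves", "payload": {
  "rows": [
    {"dx":0,"dy":0,"dz":0.001,"yaw":0,"hand":0},
    {"dx":0,"dy":0,"dz":0,"yaw":0,"hand":0}
  ]
}}

```text
t: 13.95
ee_pos: [0.5554, 0.0432, 0.0879]
eef_rot: [[0.002, -1.0, 0.0], [-1.0, -0.002, -0.0], [0.0, -0.0, -1.0]]
contact_force: [0.1, -0.1, -0.3]
gripper_width: 0.0182
finger_force: 50.0
```

Request:
{"api": "apply_moves", "payload": {
  "rows": [
    {"dx":0,"dy":0,"dz":0.001,"yaw":0,"hand":0},
    {"dx":0,"dy":0,"dz":0,"yaw":0,"hand":0}
  ]
}}

```text
t: 14.15
ee_pos: [0.5555, 0.0432, 0.0879]
eef_rot: [[0.002, -1.0, 0.001], [-1.0, -0.002, -0.0], [0.0, -0.001, -1.0]]
contact_force: [-1.3, 0.3, 2.6]
gripper_width: 0.0184
finger_force: 50.2
```

Request:
{"api": "apply_moves", "payload": {
  "rows": [
    {"dx":0,"dy":0,"dz":0.001,"yaw":0,"hand":0},
    {"dx":0,"dy":0,"dz":0,"yaw":0,"hand":0}
  ]
}}

```text
t: 14.35
ee_pos: [0.5559, 0.0433, 0.0878]
eef_rot: [[0.002, -1.0, 0.002], [-1.0, -0.002, -0.0], [0.0, -0.002, -1.0]]
contact_force: [-1.4, 0.4, 5.1]
gripper_width: 0.0183
finger_force: 50.5
```

The flange is on the knuckle: z has stopped at 0.0878 and the force is rising to about 5 N. I'll let go and rise straight up.

Request:
{"api": "apply_moves", "payload": {
  "rows": [
    {"dx":0,"dy":0,"dz":-0.002,"yaw":0,"hand":0},
    {"dx":0,"dy":0,"dz":0,"yaw":0,"hand":0.2},
    {"dx":0,"dy":0,"dz":0,"yaw":0,"hand":0.6},
    {"dx":0,"dy":0,"dz":0,"yaw":0,"hand":0.7},
    {"dx":0,"dy":0,"dz":0,"yaw":0,"hand":0.7},
    {"dx":0,"dy":0,"dz":-0.04,"yaw":0,"hand":0.7},
    {"dx":0,"dy":0,"dz":-0.08,"yaw":0,"hand":0.7},
    {"dx":0,"dy":0,"dz":-0.08,"yaw":0,"hand":0.7}
  ]
}}

```text
t: 15.15
ee_pos: [0.5548, 0.043, 0.1882]
eef_rot: [[0.002, -1.0, -0.002], [-1.0, -0.002, -0.001], [0.001, 0.002, -1.0]]
contact_force: [1.5, -0.3, 1.8]
gripper_width: 0.0598
finger_force: 0.0
```

Request:
{"api": "apply_moves", "payload": {
  "rows": [
    {"dx":-0.08,"dy":0,"dz":0,"yaw":0,"hand":0.7},
    {"dx":-0.08,"dy":0,"dz":0,"yaw":0,"hand":0.7},
    {"dx":0,"dy":0,"dz":0,"yaw":0,"hand":0.7},
    {"dx":0,"dy":0,"dz":0,"yaw":0,"hand":0.7},
    {"dx":0,"dy":0,"dz":0,"yaw":0,"hand":0.7}
  ]
}}

```text
t: 15.65
ee_pos: [0.5552, 0.1228, 0.1877]
eef_rot: [[0.002, -1.0, -0.0], [-1.0, -0.002, -0.0], [0.0, 0.0, -1.0]]
contact_force: [0.4, -0.4, 0.0]
gripper_width: 0.0598
finger_force: 0.0
```

```bash
python3 st.py; python3 -c "
from h import *
a=capture('wrist')['img'][30:230,180:380]; b=capture('scene')['img'][160:260,270:410]
a=cv2.resize(a,(400,400)); b=cv2.resize(b,(390,279)); o=np.zeros((400,790,3),np.uint8); o[:,:400]=a; o[:279,400:]=b
cv2.imwrite('pics/f.png',o[:,:,::-1])"
```

```text
15.65 pos [0.5552 0.1228 0.1877] yaw_y -179.9 F [ 0.4 -0.4  0. ] w 0.0598 ff 0.0 q [ 0.57 -0.04 -0.08  0.   -1.54 -0.57]
```

View pics/f.png

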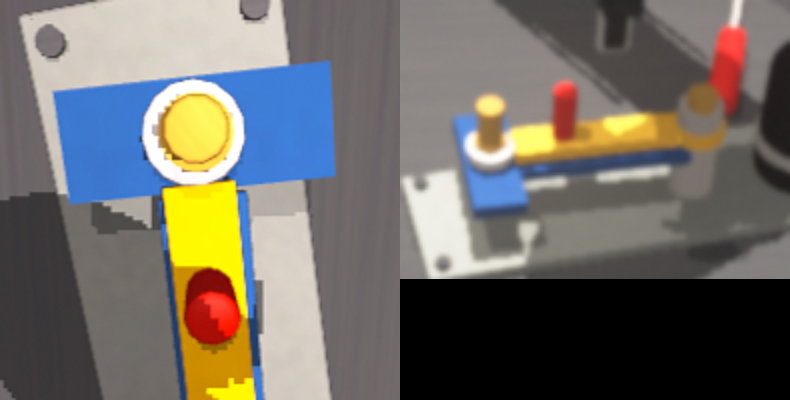

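The pin stands upright with its flange flat on the knuckle, and the gripper is clear. Handing in.

```bash
python3 -c "from bench import hand_in; print(hand_in())"
```

```text
the job is handed in; nothing more can be done
None
```

I swung the arm over the plate, threaded the pin through both holes until its flange sat home (about 5 N on the wrist sensor at contact), let go, and handed the job in at about 16 s; no verdict came back.

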